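Turn the dough roller's star wheel until its oil stem stands upright

TASK

The dough roller is due for oiling: push the spokes of its star wheel round, one after another, until the short capped oil stem on the hub points straight up, and leave the wheel at rest like that. The roller must stay standing where it is, and the things lying around it must not be disturbed.

Things in the scene. Friction and masses are not known exactly. Their poses are not given: they have to be found in the camera images.
- roller: Steel hand dough roller standing loose on four feet (about 6.7 kg). Origin on the table straight below the wheel's centre; x axis level, along the axle from the wheel into the machine (roughly away from the robot), y left, z up. End plates and rollers: x = 46 to 229, y = -84 to 84, top at z = 168 mm. The wheel stands in front of them in the plane x = 0.
- hub (a point): Centre of the star wheel on the axle, 140 mm above the table. No rim: hub of radius 25 mm (x = -30 to 18 mm) with five straight round steel spokes, 13 mm thick, 72 degrees apart in the plane x = 0, each ending in a black ball (22 mm diameter) centred 112 mm from the axle; outermost radius 123 mm. 46 mm free between the wheel's plane and the machine.
- oil_stem (a point): Outer end of the oil stem, 76 mm from the axle: a short steel tube (12 mm thick) with a thicker round cap (20 mm), no ball, standing radially on the hub half-way between two spokes (36 degrees from each). This point's z axis points outwards along the stem, its x axis along the axle like the roller's. It starts 115 to 180 degrees from upright, on either side.
- wheel (a joint): Wheel turn in rad: 0 or 6.283 = stem straight up; grows clockwise as the robot sees it (wheel top moving to the roller's -y). At q the stem points to y = -sin q, z = cos q (roller frame); spokes stand at q + 36, 108, 180, 252, 324 degrees clockwise from up. No stops, turns both ways; needs 0.25 N m (3 N at a spoke); balanced, stays where left.
- bowls: Stack of pulp bowls, 153 mm across, 68 mm high, on the table to the right of the roller. Origin at the centre of its underside. Bystander.
- dough_scraper: Flat dough scraper, 89x124x18 mm, lying on the table to the right. Origin at the centre of its underside. Bystander.
- ladle: Small steel measuring spoon, 41x132x16 mm, lying on the table to the right. Origin at the centre of its underside. Bystander.
- tape: Roll of tape, 100 mm across, 25 mm high, lying flat on the table at the front left. Origin at the centre of its underside. Bystander.

How it is judged:
By the outcome, as a careful person would: the job done as asked, in the order asked, and still so for the second after the job is handed in, with the robot touching nothing.
It also fails if it takes over 51 s, if anything falls off the work surface, if the arm or the gripper's body presses on something with over 40 N, if the wrist force passes 120 N, or if a joint passes its speed limit or range.

ROBOT

A 6-joint arm with a two-finger parallel gripper is mounted at the origin on the work surface; the furniture and walls round the work are solid. World frame = base frame: x ahead of the robot, y to its left, z up, the work surface at z = 0. Lengths are in m, angles in rad, forces in N, time in s.
With the tool pointing down it reaches from about 0.35 to 0.875 m from the base axis. Payload 4.2 kg.
Tool frame: the origin (TCP) lies on the mounting face of the last link; the fingertips stand 173 mm ahead of it and the grasp point (between the pads) lies 155 mm ahead of it; z points along the fingers, y is the direction in which the jaws open and shut (so a half turn about z gives the same grasp; the last joint's range is limited). The gripper opens to 85 mm and grips with 20 to 120 N. Pads are 22 mm wide; open, the fingers measure 114 mm over their backs; the gripper's body (76 mm by 85 mm) begins 54 mm behind the grasp point. The pads swing forward as they close: fully open they stand 13 mm farther back than shut.
Start: joints at [-0.882, 0.385, 0.008, 0, -1.194, -0.259], TCP at [0.26, -0.568, 0.405] pointing down, gripper open.
Joint ranges: [-3.14, 3.14], [-1.21, 2.06], [-1.07, 1.41], [-3.16, 2.05], [-2.99, -0.16], [-3.1, 3.1]. Speed limits (rad/s): [2.79, 2.79, 3.14, 3.14, 3.14, 3.14].

INTERFACE

Orientations are given as a unit quaternion [x, y, z, w].
In Python, from plant import * gives the robot as it stands.
- The arm moves only by the tool play_rows, never from a script. Its argument "steps" is text: rows parted by semicolons, each of 7 numbers parted by spaces: the finger opening in cm, from 0 to 8.54, then the shift along the tool's x, y, z in cm, then the turn, a rotation vector about the tool's x, y, z in rad. In form: jaw dx dy dz wx wy wz; .... A call has 1 to 20 rows; each row shifts and turns the commanded pose from where the row before left it, along the tool's axes as they then stand; what a row does not reach is not made up. A row lasts 1/8 s, in which the tool goes at most 62.5 mm and 10.7 degrees, less where a joint would pass 70% of its speed; a pose out of reach is approached as far as the arm can. A call with a gripper value outside its range is refused whole. The fingers move at their own pace and stop on an object; "newtons" is the grip in N (left out, the last holds). Time passes only in rows, so rows that do not move let the fingers close. It gives the time, the measured TCP pose, the force and the opening at its end, in the units of the state.
- observe(): the state, without advancing time (a new reading comes with each control period).
- get_image(name): name is "scene" or "top"; returns a dict with "image" (384x512x3 uint8, red, green, blue), "camera_matrix" (3x3 intrinsics, pixels), "rvec" (rotation vector, rad) and "tvec" (3), from world to camera coordinates, as OpenCV has them. Camera axes: x right, y down, z forward; pixel columns grow to the right and rows downward; lengths in m; the calibration is good to about 2 mm. A picture is of the moment at which its call begins. There is no depth.
- close_job(): hands the job in, once; it reports no verdict.
The state is a dict: "time_s": time; "qpos": joint angles; "qvel": joint speeds; "joint_torque": joint torques, N m; "eef_pos": TCP position; "tool_rot": TCP orientation; "ft_force": force on the tool from outside, world axes, zero at the start; "wrist_torque": the same for the moment, N m; "gripper_width": finger opening in m.
Only numpy, scipy, OpenCV 4.12 (cv2) and the standard library are available. Lean on these libraries where they do the work, as an engineer would, in place of code of your own. Each camera call takes 0.05 s, during which the arm holds its last target.

## Working session

There is one attempt and no reset: what is moved stays moved. The work goes in short steps, Python scripts to look and compute and a tool call to move; the robot and the scene stay as the last step left them, time stands still between calls to the robot, and variables do not carry over. Pictures are saved under pics/ and viewed, and the job is handed in when it is done.

Besides the shell and the picture viewer there is one more tool, called after "Call:" as a command line: name --argument value ..., lists and objects as JSON in quotes. play_rows: Moves the arm, as the interface text tells. Its arguments: {"type":"object","properties":{"steps":{"type":"string"},"newtons":{"type":"number"}},"required":["steps"]}

```bash
ls; mkdir -p pics; python3 - <<'E'
from plant import *
import cv2,numpy as np
s=observe(); print({k:np.round(v,3) for k,v in s.items()})
for n in ("scene","top"):
    d=get_image(n); cv2.imwrite(f"pics/{n}0.png",d["image"][:,:,::-1]); print(n,d["camera_matrix"].tolist(),np.ravel(d["rvec"]),np.ravel(d["tvec"]))
    R,_=cv2.Rodrigues(np.array(d["rvec"],float)); print(-R.T@np.ravel(d["tvec"]))
E
```

```text
pics
{'time_s': np.float64(0.0), 'qpos': array([-0.882,  0.386,  0.007, -0.   , -1.194, -0.259]), 'qvel': array([-0.001, -0.001, -0.   ,  0.001,  0.001,  0.002]), 'joint_torque': array([-1.0000e-03, -3.9229e+01,  1.8840e+01,  4.1860e+00, -5.0000e-03,
       -0.0000e+00]), 'eef_pos': array([ 0.26 , -0.568,  0.404]), 'tool_rot': array([-0.213,  0.977,  0.001, -0.   ]), 'ft_force': array([0.419, 0.061, 0.533]), 'wrist_torque': array([ 0.005,  0.038, -0.019]), 'gripper_width': np.float64(0.085)}
scene [[482.04754714154586, 0.0, 257.37999884271585], [0.0, 482.04754714154586, 188.99927174620575], [0.0, 0.0, 1.0]] [ 0.74029556 -2.39309239  1.35130755] [0.39238973 0.31593006 1.17086225]
[-0.15450418  0.91326641  0.87565566]
top [[392.7135326523968, 0.0, 255.50730909000066], [0.0, 392.7135326523968, 200.04468633126385], [0.0, 0.0, 1.0]] [ 2.1428411  -2.15431685  0.17505309] [-0.05809971  0.54313591  1.14357326]
[ 0.36502975 -0.04637427  1.21273851]
```

View pics/scene0.png

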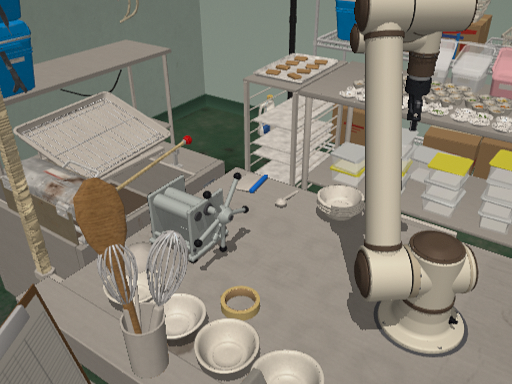

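View pics/top0.png

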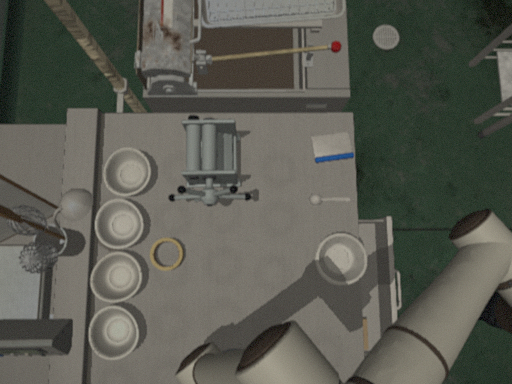

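```bash
python3 - <<'E'
import cv2
a=cv2.imread("pics/scene0.png"); cv2.imwrite("pics/scene0c.png",cv2.resize(a[90:290,130:330],None,fx=3,fy=3,interpolation=2))
a=cv2.imread("pics/top0.png"); cv2.imwrite("pics/top0c.png",cv2.resize(a[0:200,140:400],None,fx=3,fy=3,interpolation=2))
E
```

```text
(no output)
```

View pics/scene0c.png

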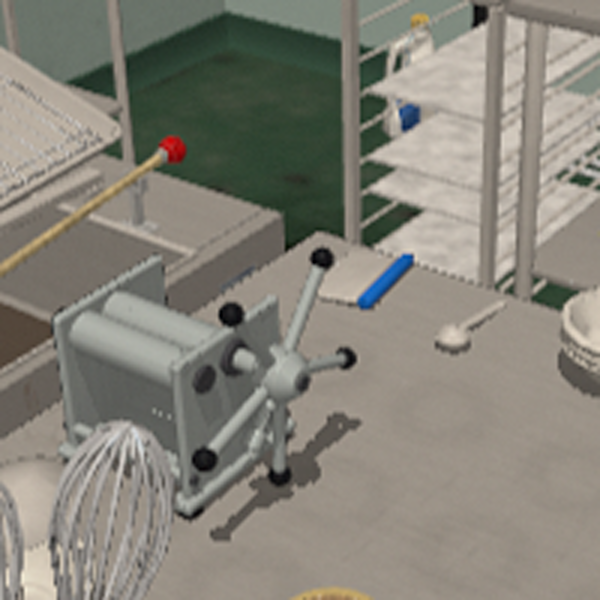

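View pics/top0c.png

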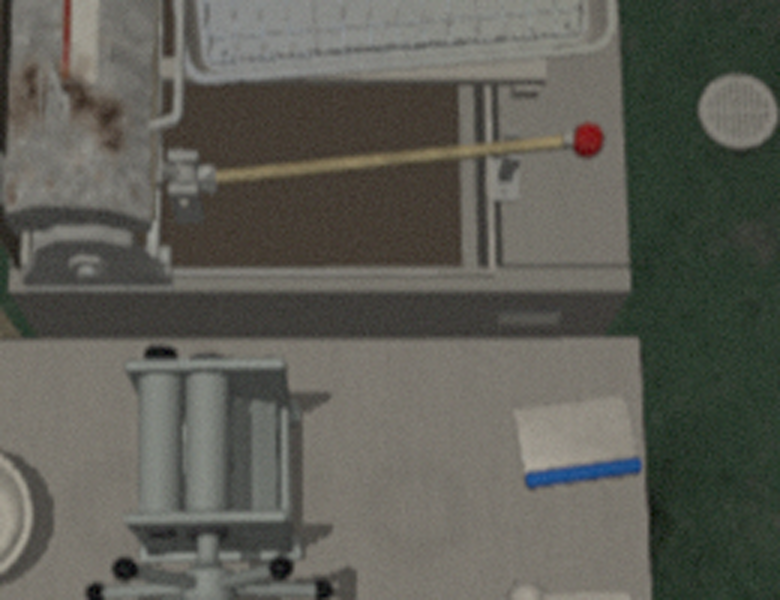

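```bash
cat > h.py <<'E'
from plant import *
import cv2,numpy as np
from scipy.optimize import least_squares
def proj(d,P):
    p,_=cv2.projectPoints(np.array(P,float).reshape(-1,1,3),np.array(d["rvec"],float),np.array(d["tvec"],float),np.array(d["camera_matrix"],float),None); return p[:,0]
def cams(): return get_image("scene"),get_image("top")
def balls(p,r=.112,off=(36,108,180,252,324)):
    x,y,yaw,q=p
    a=q+np.radians(off); c,s=np.cos(yaw),np.sin(yaw)
    yy=-r*np.sin(a); zz=.14+r*np.cos(a)
    return np.c_[x-s*yy,y+c*yy,zz]
E
cat > fit.py <<'E'
from h import *
S,T=cams()
sc=130+np.array([321,232,204,279,346])/3.,90+np.array([258,314,460,476,357])/3.
sc=np.c_[sc[0],sc[1]]-0.33
order=['UR','UL','ML','B','MR']
tp=np.c_[140+np.array([281,125,97,323])/3.,np.array([567,568,592,590])/3.]-0.33
# model: phase f = angle of UR spoke
def res(p):
    B=balls(p,off=(36,-36,-108,180,108))
    return np.r_[(proj(S,B)-sc).ravel(),(proj(T,B[[0,1,2,4]])-tp).ravel()]
r=least_squares(res,[.6,.1,0,0]); print(r.x,np.degrees(r.x[2:])); print(np.round(r.fun.reshape(-1,2),1))
p=r.x
for k in range(5):
    print(k,np.round((proj(S,balls(p,.076,(72*k,)))+.33-[130,90])*3),np.round((proj(T,balls(p,.076,(72*k,)))+.33-[140,0])*3))
E
python3 fit.py
```

```text
[0.54322857 0.06862301 0.01532655 0.05706927] [0.87814678 3.26982855]
[[ 0.4 -0.2]
 [-0.3 -0.1]
 [ 0.2 -0.5]
 [ 0.2 -0.7]
 [-0.2  0.1]
 [-0.  -0. ]
 [-0.2  0.1]
 [-0.2  0.1]
 [-0.4  0. ]]
0 [[278. 299.]] [[204. 571.]]
1 [[325. 319.]] [[287. 580.]]
2 [[308. 408.]] [[257. 595.]]
3 [[249. 451.]] [[165. 596.]]
4 [[228. 385.]] [[126. 582.]]
```

```bash
python3 - <<'E'
import cv2
a=cv2.imread("pics/scene0.png"); cv2.imwrite("pics/scene0d.png",cv2.resize(a[165:260,185:255],None,fx=6,fy=6,interpolation=2))
E
```

```text
(no output)
```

View pics/scene0d.png

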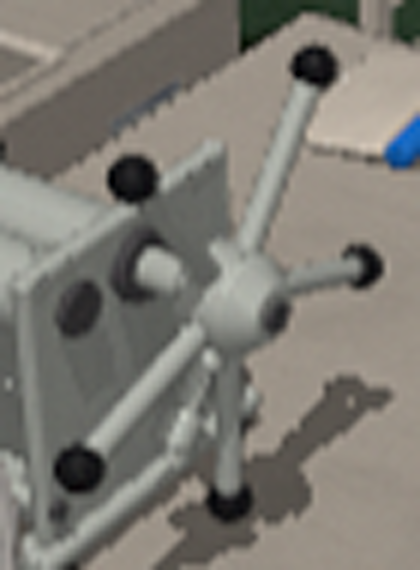

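```bash
cat > ov.py <<'E'
from h import *
import sys
S,T=cams()
p=[0.54323,.06862,.01533,.05707]
def draw(d,x0,x1,y0,y1,f,name):
    a=cv2.resize(d["image"][y0:y1,x0:x1,::-1],None,fx=f,fy=f,interpolation=cv2.INTER_CUBIC)
    raw=cv2.convertScaleAbs(a,alpha=1.5,beta=-60); b=raw.copy()
    def pt(P): return tuple(int(v) for v in np.round((proj(d,[P])[0]+.5-[x0,y0])*f))
    H=np.array([p[0],p[1],.14]); ax=np.array([np.cos(p[2]),np.sin(p[2]),0])
    cv2.line(b,pt(H-.03*ax),pt(H+.046*ax),(0,0,255),1)
    for B in balls(p): cv2.line(b,pt(H),pt(B),(255,0,0),1)
    for B in balls(p,.076,[72*k for k in range(5)]): cv2.line(b,pt(H),pt(B),(0,200,0),1)
    cv2.imwrite(name,np.hstack([raw,b]))
draw(S,190,250,170,255,6,"pics/ov_s.png")
draw(T,165,255,140,210,4,"pics/ov_t.png")
E
python3 ov.py
```

```text
(no output)
```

View pics/ov_s.png

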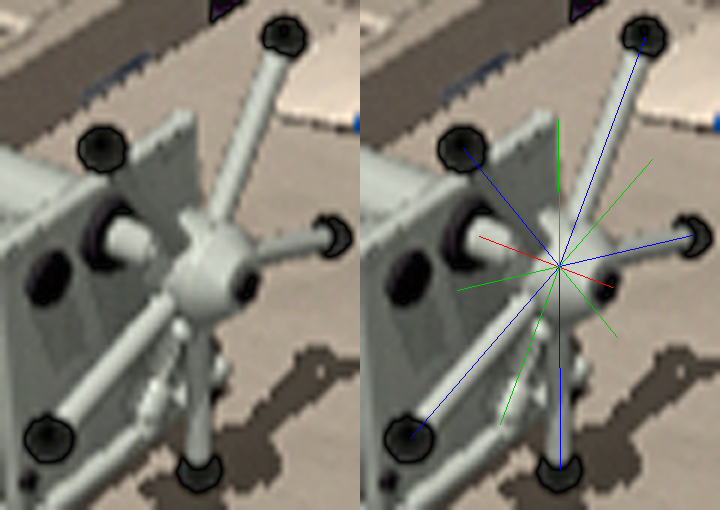

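View pics/ov_t.png

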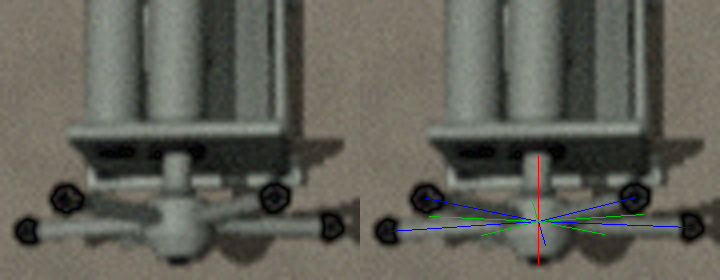

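Call:
play_rows --steps "0 0 0 -2 0 0 0.138;0 0 0 -2 0 0 0.138;0 0 0 -2 0 0 0.138;0 -1.655 4.335 0 0 0 0;0 -1.655 4.335 0 0 0 0;0 -1.655 4.335 0 0 0 0;0 -1.655 4.335 0 0 0 0;0 -1.655 4.335 0 0 0 0;0 -1.655 4.335 0 0 0 0;0 -1.655 4.335 0 0 0 0;0 -1.655 4.335 0 0 0 0;0 -1.655 4.335 0 0 0 0;0 -1.655 4.335 0 0 0 0;0 -1.655 4.335 0 0 0 0;0 -1.655 4.335 0 0 0 0;0 -1.655 4.335 0 0 0 0;0 -1.655 4.335 0 0 0 0;0 -1.655 4.335 0 0 0 0;0 -1.655 4.335 0 0 0 0;0 -1.655 4.335 0 0 0 0" --newtons 20

```text
time_s: 2.8
eef_pos: [0.5303, 0.1747, 0.4648]
tool_rot: [-0.008, 1.0, 0.0, 0.0]
ft_force: [0.0, -0.3, -0.3]
gripper_width: 0.0002
```

```bash
cat > look.py <<'E'
from h import *
import sys
S,T=cams(); n=sys.argv[1]
a=cv2.resize(S["image"][90:260,160:290,::-1],None,fx=3.5,fy=3.5,interpolation=2)
b=cv2.resize(T["image"][110:240,140:280,::-1],None,fx=3,fy=3,interpolation=2)
o=np.zeros((max(a.shape[0],b.shape[0]),a.shape[1]+b.shape[1],3),np.uint8)
if o.shape[1]>800: b=b[:,:800-a.shape[1]]; o=o[:,:800]
o[:a.shape[0],:a.shape[1]]=a; o[:b.shape[0],a.shape[1]:]=b
cv2.imwrite(f"pics/{n}.png",o)
s=observe(); print({k:np.round(s[k],4) for k in s if k!="joint_torque" and k!="qvel"})
tz=np.array(s["eef_pos"])
for L in (.16,.173): print(L,np.round((proj(S,[tz-[0,0,L]])[0]-[160,90])*3.5))
E
python3 look.py l1
```

```text
{'time_s': np.float64(2.9), 'qpos': array([ 6.1040e-01,  2.3720e-01, -5.5600e-02, -3.0000e-04, -1.2784e+00,
       -2.1619e+00]), 'eef_pos': array([0.5312, 0.1766, 0.4636]), 'tool_rot': array([-9.6e-03,  1.0e+00, -0.0e+00, -3.0e-04]), 'ft_force': array([-0.75  , -1.1637,  0.4875]), 'wrist_torque': array([ 0.0209,  0.0325, -0.0043]), 'gripper_width': np.float64(0.0002)}
0.16 [126. 313.]
0.173 [127. 330.]
```

View pics/l1.png

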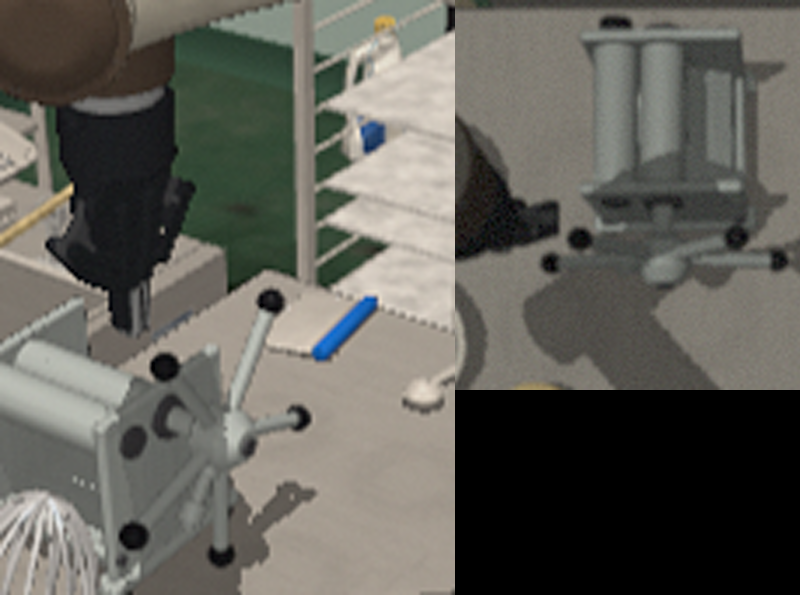

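Call:
play_rows --steps "0 -0.25 0 1.9 0 0 0;0 -0.25 0 1.9 0 0 0;0 -0.25 0 1.9 0 0 0;0 -0.25 0 1.9 0 0 0;0 0 0 0 0 0 0"

```text
time_s: 3.52
eef_pos: [0.5397, 0.1727, 0.3873]
tool_rot: [-0.008, 1.0, -0.001, -0.002]
ft_force: [-0.1, -0.1, -0.4]
gripper_width: 0.0001
```

```bash
python3 look.py l2
```

```text
{'time_s': np.float64(3.625), 'qpos': array([ 5.9570e-01,  2.9830e-01, -1.6080e-01,  5.0000e-04, -1.1111e+00,
       -2.1510e+00]), 'eef_pos': array([0.5402, 0.1731, 0.3894]), 'tool_rot': array([-7.8e-03,  1.0e+00, -0.0e+00,  4.0e-04]), 'ft_force': array([0.1401, 0.9127, 0.7301]), 'wrist_torque': array([0.0079, 0.002 , 0.0446]), 'gripper_width': np.float64(0.0001)}
0.16 [126. 398.]
0.173 [128. 414.]
```

View pics/l2.png

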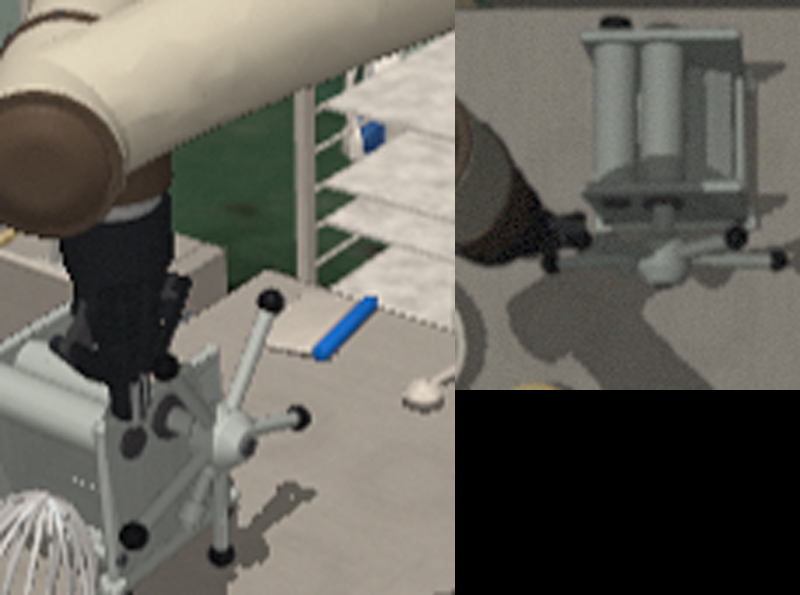

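Call:
play_rows --steps "0 0 -1 0 0 0 0;0 0 -1 0 0 0 0;0 0 -1 0 0 0 0;0 0 -1 0 0 0 0;0 0 -1 0 0 0 0;0 0 -1 0 0 0 0;0 0 -1 0 0 0 0;0 0 -1 0 0 0 0;0 0 -1 0 0 0 0;0 0 -1 0 0 0 0;0 0 -1 0 0 0 0;0 0 -1 0 0 0 0;0 0 -1 0 0 0 0;0 0 -1 0 0 0 0;0 0 0 0 0 0 0"

```text
time_s: 5.5
eef_pos: [0.542, 0.0322, 0.3883]
tool_rot: [-0.007, 1.0, -0.001, -0.001]
ft_force: [-0.1, 0.1, -0.2]
gripper_width: 0.0001
```

```bash
python3 look.py l3
```

```text
{'time_s': np.float64(5.6), 'qpos': array([ 3.5910e-01,  2.5910e-01, -2.1900e-01,  9.0000e-04, -1.0948e+00,
       -1.9150e+00]), 'eef_pos': array([0.5421, 0.0327, 0.3884]), 'tool_rot': array([-7.7e-03,  1.0e+00, -7.0e-04, -8.0e-04]), 'ft_force': array([ 0.5985, -0.4118,  1.4356]), 'wrist_torque': array([-0.0574,  0.0281,  0.0101]), 'gripper_width': np.float64(-0.0006)}
0.16 [245. 317.]
0.173 [245. 331.]
```

View pics/l3.png

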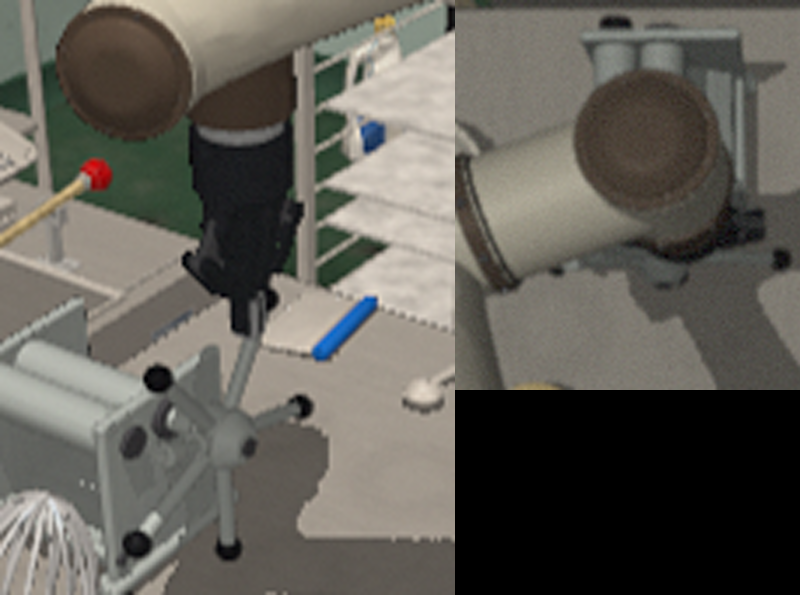

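```bash
cat > fq.py <<'E'
from h import *
import sys,json
S=get_image("scene")
# args: list of offset,x,y in l-picture pixels (3.5x, origin 160,90)
obs=json.loads(sys.argv[1]); base=json.loads(sys.argv[2]) if len(sys.argv)>2 else [160,90,3.5]
o=[b[0] for b in obs]; px=np.array([[b[1]/base[2]+base[0],b[2]/base[2]+base[1]] for b in obs])-.33
r=least_squares(lambda q:(proj(S,balls([.54323,.06862,.01533,q[0]],off=o))-px).ravel(),[0.])
print(np.degrees(r.x),np.round(r.fun.reshape(-1,2),1))
r=least_squares(lambda q:(proj(S,balls([*q[:2],.01533,q[2]],off=o))-px).ravel(),[.543,.0686,0.])
print(r.x,np.degrees(r.x[2]),np.round(r.fun.reshape(-1,2),1))
E
python3 fq.py "[[-36,158,378],[108,302,406],[-108,137,544],[180,229,548]]"
```

```text
[-1.86912595] [[ 0.  -0.1]
 [-0.6 -0.2]
 [ 0.  -0.2]
 [-0.1 -0.4]]
[ 0.54220629  0.06925128 -0.03145102] -1.8020105055652005 [[ 0.2  0.1]
 [-0.4  0.1]
 [ 0.2 -0. ]
 [ 0.  -0.1]]
```

Call:
play_rows --steps "0 0 1 0 0 0 0;0 0 0.5 -2.5 0 0 0;0 0 0 -2.5 0 0 0;0 0 0 -2.5 0 0 0;0 0 2.2 0 0 0 0;0 0 2.2 0 0 0 0;0 0 2.2 0 0 0 0;0 0 2.2 0 0 0 0;0 0 2.2 0 0 0 0;0 0 2 0 0 0 0;0 0 0 2 0 0 0;0 0 0 2.5 0 0 0;0 0 0 2.5 0 0 0;0 0 0 0.5 0 0 0;0 0 0 0 0 0 0"

```text
time_s: 7.52
eef_pos: [0.5403, 0.1788, 0.3891]
tool_rot: [-0.008, 1.0, -0.0, 0.0]
ft_force: [0.2, 0.4, 0.5]
gripper_width: 0.0001
```

```bash
python3 look.py l4
```

```text
{'time_s': np.float64(7.625), 'qpos': array([ 6.040e-01,  3.007e-01, -1.559e-01,  5.000e-04, -1.112e+00,
       -2.159e+00]), 'eef_pos': array([0.5404, 0.1787, 0.39  ]), 'tool_rot': array([-8.e-03,  1.e+00,  5.e-04,  1.e-03]), 'ft_force': array([0.0869, 0.622 , 0.8357]), 'wrist_torque': array([ 0.0019, -0.0431, -0.0036]), 'gripper_width': np.float64(-0.0001)}
0.16 [121. 401.]
0.173 [122. 417.]
```

View pics/l4.png

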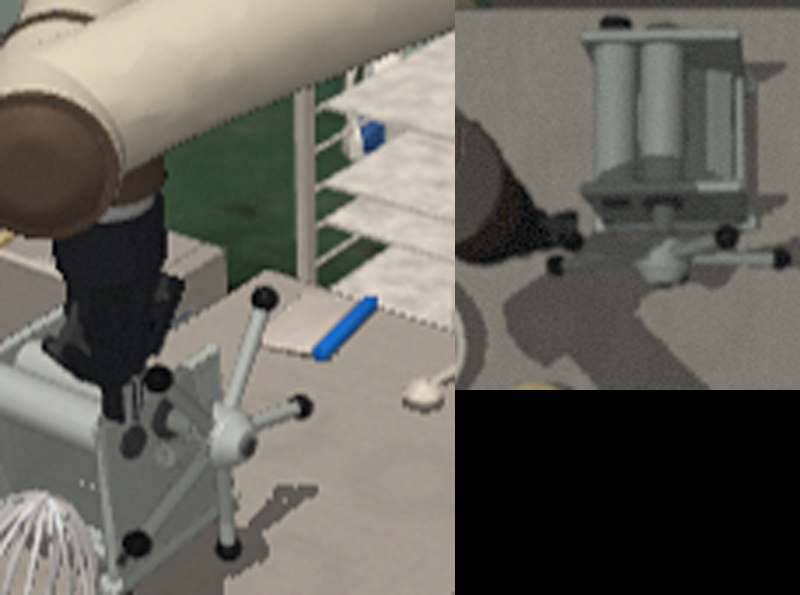

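Call:
play_rows --steps "0 0 -1 0 0 0 0;0 0 -1 0 0 0 0;0 0 -1 0 0 0 0;0 0 -1 0 0 0 0;0 0 -1 0 0 0 0;0 0 -1 0 0 0 0;0 0 -1 0 0 0 0;0 0 -1 0 0 0 0;0 0 -1 0 0 0 0;0 0 -1 0 0 0 0;0 0 -1 0 0 0 0;0 0 -1 0 0 0 0;0 0 -1 0 0 0 0;0 0 -1 0 0 0 0;0 0 -0.4 0 0 0 0;0 0 -0.3 0 0 0 0;0 0 0 0 0 0 0"

```text
time_s: 9.75
eef_pos: [0.5422, 0.031, 0.3886]
tool_rot: [-0.008, 1.0, -0.0, -0.0]
ft_force: [0.6, 1.2, 0.2]
gripper_width: 0.0001
```

```bash
python3 look.py l5
```

```text
{'time_s': np.float64(9.85), 'qpos': array([ 3.5610e-01,  2.5870e-01, -2.1870e-01,  8.0000e-04, -1.0944e+00,
       -1.9114e+00]), 'eef_pos': array([0.5423, 0.0311, 0.3887]), 'tool_rot': array([-7.9e-03,  1.0e+00, -5.0e-04, -4.0e-04]), 'ft_force': array([-1.1639, -0.0474,  0.1942]), 'wrist_torque': array([0.0942, 0.0497, 0.0079]), 'gripper_width': np.float64(0.0)}
0.16 [246. 315.]
0.173 [246. 330.]
```

View pics/l5.png

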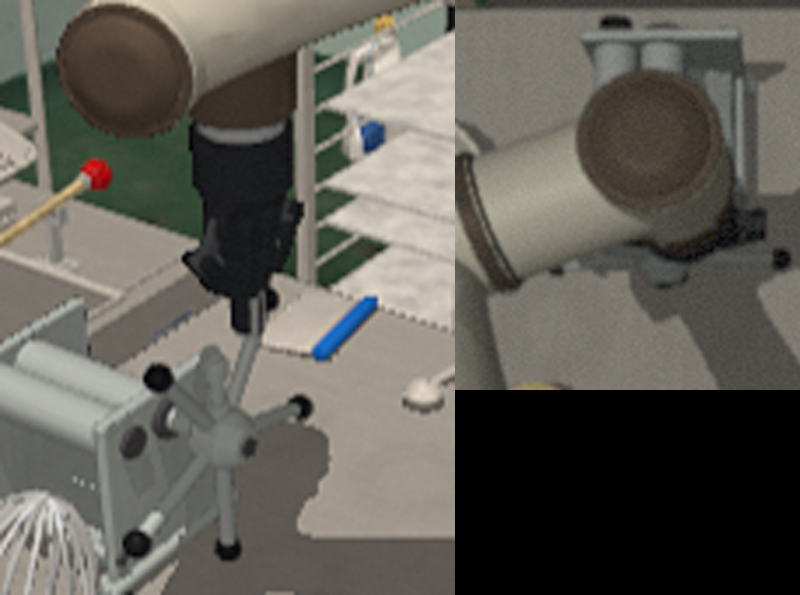

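```bash
cat > prec.py <<'E'
from h import *
S=get_image("scene"); R,_=cv2.Rodrigues(np.array(S["rvec"],float)); t=np.ravel(S["tvec"])
def meas(im,guess,offs):
    out=[]
    for c in proj(S,balls(guess,off=offs)):
        x0,y0=np.round(c).astype(int); w=im[y0-6:y0+7,x0-6:x0+7].astype(float).max(2)
        m=(w<70); yy,xx=np.nonzero(m); out.append([x0-6+xx.mean(),y0-6+yy.mean(),m.sum()])
    return np.array(out)
def fit(im,q0,offs):
    g=[.54323,.06862,.01533,q0]
    for _ in range(2):
        m=meas(im,g,offs)
        r=least_squares(lambda q:(proj(S,balls([q[0],q[1],.01533,q[2]],off=offs))-m[:,:2]).ravel(),[.543,.0686,g[3]]); g=[.543,.0686,.01533,r.x[2]]
    print(np.round(r.x[:2],4),"q deg",np.round(np.degrees(r.x[2]),2),m[:,2],np.round(r.fun.reshape(-1,2),1).tolist())
im0=cv2.imread("pics/scene0.png")[:,:,::-1]
fit(im0,.057,[36,-36,-108,180,108]); fit(im0,.057,[-36,-108,180,108])
fit(S["image"],-.02,[-36,-108,180,108])
E
python3 prec.py; python3 -c "
from plant import *
import cv2
a=get_image('scene')['image'][:,:,::-1]
cv2.imwrite('pics/z5.png',cv2.resize(a[170:255,190:255],None,fx=7,fy=7,interpolation=2))"
```

```text
[0.5417 0.0702] q deg 3.26 [37. 52. 56. 37. 24.] [[0.1, 0.3], [0.2, 0.2], [0.3, 0.0], [0.1, -0.7], [-0.8, 0.3]]
[0.5415 0.0701] q deg 3.4 [52. 54. 37. 24.] [[0.3, 0.1], [0.2, 0.2], [0.2, -0.6], [-0.8, 0.4]]
[0.5418 0.071 ] q deg -1.57 [55. 61. 39. 23.] [[-0.1, 0.3], [0.6, -0.3], [0.1, -0.4], [-0.7, 0.6]]
```

View pics/z5.png

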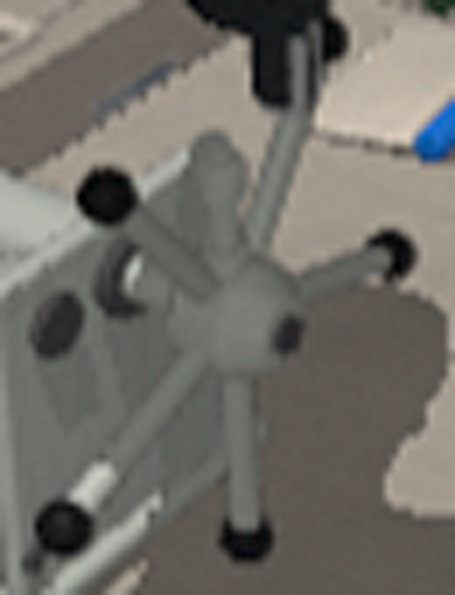

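Call:
play_rows --steps "0 0 -0.13 0 0 0 0;0 0 -0.13 0 0 0 0;0 0 0 0 0 0 0"

```text
time_s: 10.32
eef_pos: [0.5425, 0.0289, 0.3888]
tool_rot: [-0.008, 1.0, 0.0, 0.0]
ft_force: [-0.4, 3.1, -0.0]
gripper_width: -0.0001
```

```bash
python3 prec.py; python3 prec.py|tail -1
```

```text
[0.5417 0.0702] q deg 3.26 [37. 52. 56. 37. 24.] [[0.1, 0.3], [0.2, 0.2], [0.3, 0.0], [0.1, -0.7], [-0.8, 0.3]]
[0.5415 0.0701] q deg 3.4 [52. 54. 37. 24.] [[0.3, 0.1], [0.2, 0.2], [0.2, -0.6], [-0.8, 0.4]]
[0.5415 0.0709] q deg -0.67 [53. 56. 40. 26.] [[0.0, 0.1], [0.4, 0.0], [-0.0, -0.3], [-0.5, 0.3]]
[0.5415 0.0709] q deg -0.67 [53. 56. 40. 26.] [[0.0, 0.1], [0.4, 0.0], [-0.0, -0.3], [-0.5, 0.3]]
```

Call:
play_rows --steps "0 0 -0.1 0 0 0 0;0 0 0 0 0 0 0;0 0 1 0 0 0 0;0 0 0.5 -2.5 0 0 0;0 0 0 -3 0 0 0;0 0 0 -3 0 0 0;0 0 0 -3 0 0 0;0 0 3 0 0 0 0;0 0 3 0 0 0 0;0 0 3 0 0 0 0;0 0 3 0 0 0 0;0 0 3 0 0 0 0;0 0 3 0 0 0 0;0 0 0 0 0 0 0"

```text
time_s: 12.18
eef_pos: [0.5392, 0.2244, 0.503]
tool_rot: [-0.009, 1.0, -0.001, -0.001]
ft_force: [-0.9, 0.5, -0.6]
gripper_width: -0.0001
```

```bash
sed -i 's/^fit(S\[/fit(S["image"],0,[36,-36,-108,180,108]);fit(S[/' prec.py; python3 prec.py; python3 look.py l6; python3 - <<'E'
from h import *
a=get_image('scene')['image'][:,:,::-1];b=get_image('top')['image'][:,:,::-1]
cv2.imwrite('pics/z6.png',np.hstack([cv2.resize(a[170:255,190:255],None,fx=6,fy=6,interpolation=2),cv2.resize(b[130:215,165:230+35],None,fx=4,fy=6,interpolation=2)]))
E
```

```text
[0.5417 0.0702] q deg 3.26 [37. 52. 56. 37. 24.] [[0.1, 0.3], [0.2, 0.2], [0.3, 0.0], [0.1, -0.7], [-0.8, 0.3]]
[0.5415 0.0701] q deg 3.4 [52. 54. 37. 24.] [[0.3, 0.1], [0.2, 0.2], [0.2, -0.6], [-0.8, 0.4]]
[0.542  0.0702] q deg -0.62 [43. 54. 60. 37. 20.] [[0.3, 0.7], [-0.1, 0.2], [0.6, -0.2], [-0.0, -0.5], [-0.8, 0.1]]
[0.5413 0.0707] q deg -0.45 [54. 60. 37. 20.] [[0.0, 0.2], [0.6, -0.1], [0.0, -0.3], [-0.8, 0.4]]
{'time_s': np.float64(12.325), 'qpos': array([ 6.686e-01,  2.624e-01,  7.580e-02,  5.000e-04, -1.385e+00,
       -2.224e+00]), 'eef_pos': array([0.5393, 0.2223, 0.5037]), 'tool_rot': array([-7.8e-03,  1.0e+00, -5.0e-04, -2.0e-04]), 'ft_force': array([ 0.6115, -0.1304, -1.0179]), 'wrist_torque': array([-0.0343, -0.0013, -0.0105]), 'gripper_width': np.float64(-0.0001)}
0.16 [ 66. 285.]
0.173 [ 68. 303.]
```

View pics/l6.png

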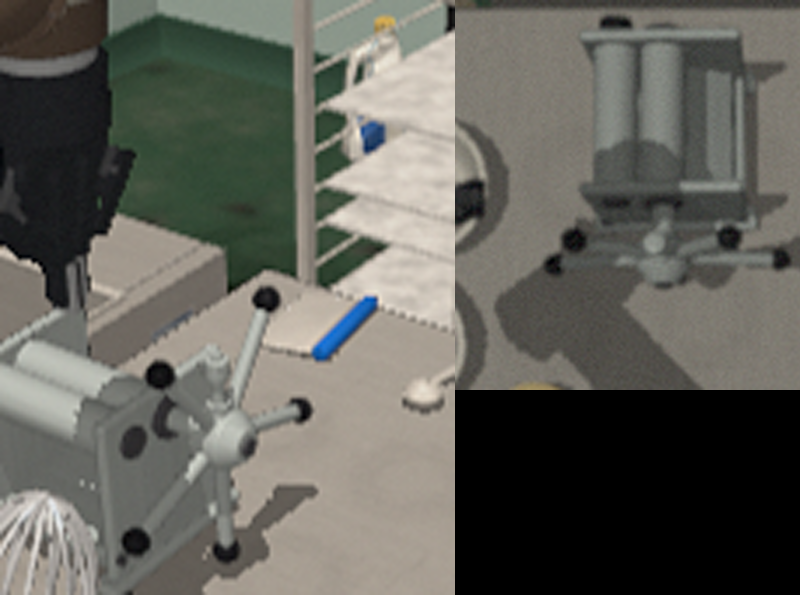

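View pics/z6.png

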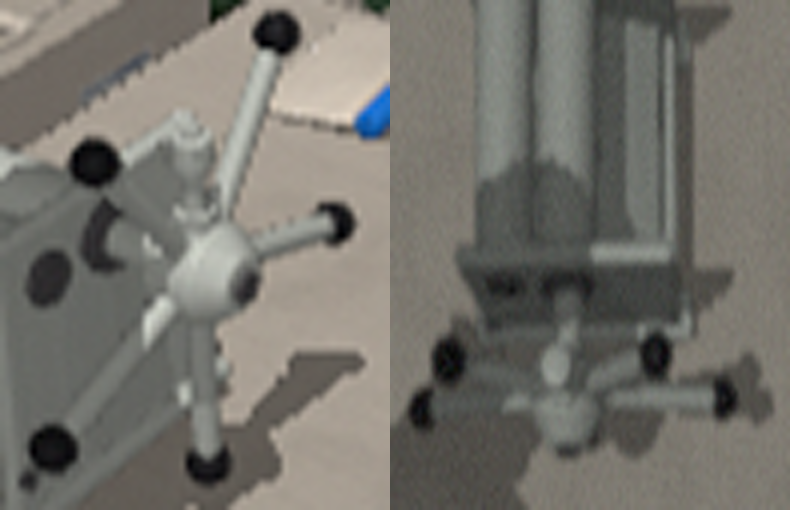

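```bash
python3 - <<'E'
from h import *
S,T=cams()
sc=np.array([[265,299],[159,375],[136,542],[226,550],[301,410]])/3.5+[160,90]-.33
tp=(np.array([[730,238],[574,240],[554,264],[781,259]])-[455,0])/3+[140,110]-.33
def res(p):
    B=balls(p,off=(36,-36,-108,180,108))
    return np.r_[(proj(S,B)-sc).ravel(),(proj(T,B[[0,1,2,4]])-tp).ravel()]
r=least_squares(res,[.543,.069,0,0]); print(r.x,np.degrees(r.x[2:]));print(np.round(r.fun.reshape(-1,2),1).tolist())
E
```

```text
[ 0.54275128  0.06877989  0.01346525 -0.00483258] [ 0.77150184 -0.27688634]
[[0.6, -0.0], [0.4, -0.2], [0.0, -0.3], [0.2, -0.3], [-0.3, -0.2], [-0.3, -0.4], [-0.3, -0.1], [0.2, -0.1], [-0.7, 0.2]]
```

```bash
python3 - <<'E'
from h import *
S,T=cams()
for n,d in (("scene",S),("top",T)): cv2.imwrite(f"pics/{n}9.png",d["image"][:,:,::-1])
E
```

```text
(no output)
```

View pics/top9.png

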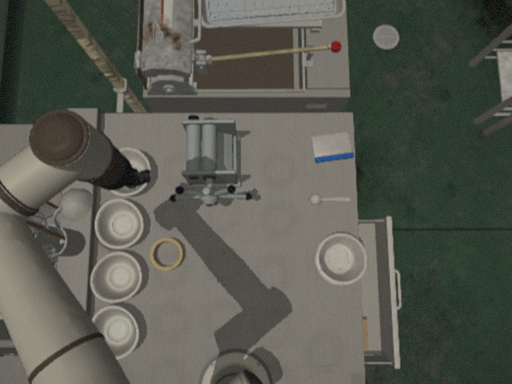

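The top view shows the bowls (342,258), scraper (333,148), spoon (328,199) and tape (167,254) where they started. The roller hasn't moved, and the gripper is clear above the left bowls. I'm handing the job in.

```bash
python3 -c "
from plant import *
print(observe()['time_s']); print(close_job())"
```

```text
12.625
the job is handed in; nothing more can be done
None
```

The oil stem now points straight up to within about half a degree, and the wheel is at rest. I handed the job in at 12.6 s.

- **What I did:** The stem started about 141° from upright. With the gripper closed and pointing down, I pushed two neighbouring spokes clockwise across the top, about 67° and then 72°. Two small nudges finished the turn, then I backed the gripper well clear.
- **Wheel angle:** My last camera checks with the gripper away put the stem between 0.3° and 0.6° short of upright. The fit using both cameras gave -0.28°; the fits using only the scene camera gave -0.45° and -0.62°.
- **Roller and surroundings:** The roller's fitted position is the same as at the start to within about 1 mm. By eye, the bowls, scraper, spoon and tape lie where they were.
- **Forces:** The wrist force readings I took stayed at or below about 3 N, and no check failed.

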